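Dock the slide cassette and draw it tight with the cam lock

ROBOT

A 7-joint arm with a two-finger parallel gripper is mounted at the origin on the work surface. World frame = base frame: x ahead of the robot, y to its left, z up, the work surface at z = 0. Lengths are in mm, angles in degrees, forces in N, time in s.
With the tool pointing down it reaches from about 400 to 900 mm from the base axis. Payload 5.5 kg.
Tool frame: the origin (TCP) lies between the finger pads; the fingertips stand r.tip_reach ahead of it and the grasp point (between the pads) lies 8 mm behind it (r.tip_reach is the distance from the TCP to the fingertips, in mm); z points along the fingers, x is the direction in which the jaws open and shut, and the axes are right-handed (so a half turn about z gives the same grasp; the last joint's range is limited). The gripper opens to 85 mm and grips with 20 to 120 N. Pads are 22 mm wide; open, the fingers measure 114 mm over their backs; the gripper's body (76 mm by 85 mm) begins 54 mm behind the grasp point. The pads swing forward as they close: fully open they stand 13 mm farther back than shut.
Start: joints at [-53.904, 28.699, -24.465, 88.831, 12.651, 65.22, -12.049], TCP at [233.073, 606.776, 242.31] pointing down, gripper open.
Joint ranges: [-164.97, 164.97], [-17.58, 116.51], [-87.97, 89.64], [11.32, 138.91], [-80.73, 260.73], [10.89, 115.49], [-147.41, 147.41]. Speed limits (degrees/s): [147.25, 147.25, 180, 180, 180, 180, 180].

INTERFACE

Orientations are given as [roll, pitch, yaw] about the fixed x, y, z axes, in that order (R = Rz(yaw) Ry(pitch) Rx(roll)).
In Python, from workcell import readout, eyes, job, r gives the robot as it stands.
- The arm moves only by the tool jog_arm, never from a script. Its argument "steps" is a list of rows, each a list of 7 numbers: the finger opening in mm, from 0 to 85.4, then the shift along the tool's x, y, z in mm, then the turn, a rotation vector about the tool's x, y, z in rad. In form: [[gripper, x, y, z, ax, ay, az], ...]. A call has exactly 5 rows; each row is the pose to reach, as a shift and turn from the pose commanded when the call began, along the tool's axes at that moment; what a row does not reach only later rows make up. A row lasts 1/8 s, in which the tool goes at most 62.5 mm and 10.7 degrees, less where a joint would pass 70% of its speed; a pose out of reach is approached as far as the arm can. A call with a gripper value outside its range is refused whole. The fingers move at their own pace and stop on an object; "newtons" is the grip in N (left out, the last holds). Time passes only in rows, so rows that repeat a pose let the fingers close, or fill a call up. It gives the time, the measured TCP pose, the force and the opening at its end, in the units of the state.
- readout.state(): the state, without advancing time (a new reading comes with each control period).
- eyes.camera(name): name is "scene" or "top" or "wrist"; returns the picture (480x640x3 uint8, blue, green, red); there is no depth.
- eyes.calibration(name): a dict with "fx", "fy", "cx", "cy" (pixels), "rvec" (rotation vector, rad) and "tvec" (3), from world to camera coordinates, as OpenCV has them. Camera axes: x right, y down, z forward; pixel columns grow to the right and rows downward; lengths in mm; the calibration is good to about 2 mm. The wrist camera is an equidistant fisheye: a pixel r from the principal point sees the ray r / f radians off the axis. A picture is of the moment at which its call begins: read the wrist's pose just before it. calibration takes no time and is no camera call; for the wrist camera it gives the pose at the moment of the call.
- job.finish_job(): hands the job in, once; it reports no verdict.
Trained networks look in the newest picture that a camera, given by its name, has taken for a name from the list of things; names that differ only in an ending like _2 or _b are one class to them, and where a whole thing is asked for, a point or a joint stands for the part that bears it (a point fixed in the world has none). Each returns a list of dicts, best first, with "conf" (0 to 1); they miss things now and then, are a little off and sometimes report something else, mostly with a low value. They report only what shows in the picture. A call takes as long as a camera call.
- eyes.search_frame(camera, name): "point" ([x, y, z] in mm, in the coordinates of the camera as it stood for that picture, good to about 4 mm: the middle of the surface that is visible of it).
The state is a dict: "t": time; "q": joint angles; "joint_velocities": joint speeds; "joint_torque": joint torques, N m; "position": TCP position; "tcp_rot": TCP orientation; "contact_force": force on the tool from outside, world axes, zero at the start; "ft_torque": the same for the moment, N m; "opening": finger opening in mm.
Only numpy, scipy, OpenCV 4.12 (cv2) and the standard library are available. Lean on these libraries where they do the work, as an engineer would, in place of code of your own. Each camera call takes 0.05 s, during which the arm holds its last target. There are 200 camera calls.

TASK

Slide the cassette of glass slides along its track on the sloping scanner deck until it rests against its two sprung stops, then turn the cam lock disc clockwise half a turn, fully home, so that its hook draws the cassette's bolt in tight. Leave the slide box, pen cup and mouse where they are, and let go at the end.

Things in the scene. Friction and masses are not known exactly. Their poses are not given: they have to be found in the camera images.
- console: White wedge-shaped scanner console, fixed, 200 mm deep (x), 370 mm wide (y); origin under its centre on the table, z up. Its deck rises from 48 mm above the table at the near side (-x, facing the robot) to 142 mm at the far side, so its normal leans 25 deg from vertical towards -x.
- deck (a point): Centre of the deck's surface. Deck axes: z squarely out of the deck (25 deg from vertical, leaning to the robot's side), y level along the track from the cassette towards the cam disc, x up the slope. The cam disc's axis crosses the deck at x 0, y +115 mm. The cassette slides along y at x 0.
- cassette_grip (a point): Middle of the black grip fin on the flat aluminium cassette; deck axes. Fin: 60 mm along x, 14 mm thick along y, from 21 mm below to 17 mm above this point along z. The cassette plate (130 mm along x) reaches 80 mm to +y and 30 mm to -y of this point; its top is 21 mm below this point, 17 mm above the deck.
- bolt_pin (a point): Middle of the upright steel pin (10 mm diameter, 18 mm tall) at the end of the bolt that sticks out of the cassette's +y edge, 120 mm to +y of cassette_grip. It must stand inside the mouth of the disc's hook-shaped slot before the disc is turned; with the cassette on its stops it is 33 mm from the disc's axis.
- cassette (a joint): Cassette travel to +y, m; starts at 0 to 0.05. At 0.102 its edge meets two sprung rubber stops: as far as the hand pushes it. Below 0.099 the hook may miss the pin. Track friction 2.5 N; stops push back 4 N at touch plus 1 N per mm, returning a released cassette to 0.102. The disc draws it 8 mm more, to 0.110 (tight). Limit 0.112.
- cam_grip (a point): Middle of the black grip bar on the steel cam disc, on the turning axis. Bar: 72 mm along this point's x, 14 mm thick along y, from 18 mm below (disc top) to 18 mm above along z. z is the turning axis, out of the deck; x, y turn with the disc and equal the deck's at cam = 0. Disc: 100 mm across, top 24 mm above the deck. Only the fin stands higher nearby.
- cam (a joint): Disc angle, rad, growing clockwise as seen looking at the deck. 0 (a stop): slot's mouth towards the cassette; starts at 0 to 0.25. End stop at 3.14 (half a turn, fully home). The last half radian holds the bolt without drawing further. Stays where left. Turning takes 0.06 Nm empty, up to about 0.2 Nm while drawing.
- slide_box: White plastic slide box 95 x 85 x 30 mm, loose, not to be disturbed; origin at the centre of its underside.
- pen_cup: Black open cup, 76 mm wide, 95 mm tall, loose, not to be disturbed; origin at the centre of its underside.
- mouse: Black computer mouse, about 90 x 62 x 33 mm, loose, not to be disturbed; origin at its underside.

How it is judged:
By the outcome, as a careful person would: the job done as asked, in the order asked, and still so for the second after the job is handed in, with the robot touching nothing.
It also fails if it takes over 67 s, if anything falls off the work surface, if the arm or the gripper's body presses on something with over 40 N, if the wrist force passes 120 N, or if a joint passes its speed limit or range.

## Working session

There is one attempt and no reset: what is moved stays moved. The work goes in short steps, Python scripts to look and compute and a tool call to move; the robot and the scene stay as the last step left them, time stands still between calls to the robot, and variables do not carry over. Pictures are saved under pics/ and viewed, about 8 in all and at most 12, crops included, and the job is handed in when it is done.

Besides the shell and the picture viewer there is one more tool, called after "Request:" as a command line: name --pt "numbers of a row" for each row, then --argument value for the rest. jog_arm: Moves the arm, as the interface text tells. Its arguments: {"type":"object","properties":{"steps":{"type":"array","items":{"type":"array","items":{"type":"number"}}},"newtons":{"type":"number"}},"required":["steps"]}

```bash
mkdir -p pics; ls; cat > h.py <<'E'
import numpy as np, cv2
from scipy.spatial.transform import Rotation as R
from workcell import readout, eyes, job, r
def w2c(c):
    k=eyes.calibration(c); return k, R.from_rotvec(np.ravel(k['rvec'])), np.ravel(k['tvec'])
def find(c,name):
    k,Rm,t=w2c(c)
    return [(round(d['conf'],2), np.round(Rm.inv().apply(np.array(d['point'])-t),1)) for d in eyes.search_frame(c,name)[:2]]
E
python3 - <<'E'
from h import *
print(r.tip_reach, readout.state())
for c in('scene','top'):
    im=eyes.camera(c); cv2.imwrite(f'pics/{c}0.png',im)
    k=eyes.calibration(c);print(c,k)
    for n in ['console','cassette_grip','bolt_pin','cam_grip','cassette','slide_box','pen_cup','mouse']:
        print(n,find(c,n))
E
```

```text
pics
11.0 {'t': 0.0, 'q': array([-53.90159961,  28.75355525, -24.45331713,  88.89229596,
        12.65014991,  65.22146278, -12.05053582]), 'joint_velocities': array([-0.03527614, -0.06835897, -0.00730024,  0.0553683 ,  0.08115465,
       -0.0807792 , -0.09781186]), 'joint_torque': array([ 5.79410626e-04, -5.69537151e+01, -5.81576005e+00, -2.80931085e+01,
        1.06383159e-02,  1.23171072e-02, -7.17517352e-07]), 'position': array([232.92400352, 606.09354662, 241.25609071]), 'tcp_rot': array([-1.79996040e+02,  1.13887305e-01,  6.89835799e+01]), 'contact_force': array([0.31476546, 0.02781129, 0.12073609]), 'ft_torque': array([-0.07403244, -0.06085121, -0.07233918]), 'opening': 85.61842047393563}
scene {'fx': 485.41481948014757, 'fy': 485.41481948014757, 'cx': 313.99626781936456, 'cy': 239.21267328293575, 'rvec': array([ 2.22302339,  1.2371382 , -0.40522965]), 'tvec': array([-312.78731448, -321.81200616, 1701.73892107])}
console [(0.76, array([599.4,  16.7, 102.6])), (0.65, array([522.6, 375.8,  23.4]))]
cassette_grip [(0.91, array([560.1, -60.7, 123.6]))]
bolt_pin [(0.86, array([559.
[... 180 characters left out ...]
]
mouse [(0.84, array([524. , 375.6,  23.1]))]
top {'fx': 476.9776892970432, 'fy': 476.9776892970432, 'cx': 318.15591238244536, 'cy': 239.14818373318602, 'rvec': array([ 2.2206194 , -1.96744765,  0.21998239]), 'tvec': array([-62.68693355, 596.11641429, 974.27949473])}
console [(0.72, array([529.2,  43.5, 110.2]))]
cassette_grip [(0.88, array([543.9, -51.6, 117.3])), (0.39, array([ 674.4, -413.6,   51.8]))]
bolt_pin [(0.86, array([543.1, -53.3, 117.6]))]
cam_grip [(0.91, array([491.2, 154.2, 125.7]))]
cassette [(0.59, array([543.5, -49.8, 113.3]))]
slide_box [(0.87, array([ 466.4, -433. ,   30.8]))]
pen_cup [(0.65, array([ 672.3, -412.7,   54.8]))]
mouse [(0.73, array([510.4, 378.3,  20.8]))]
```

View pics/top0.png

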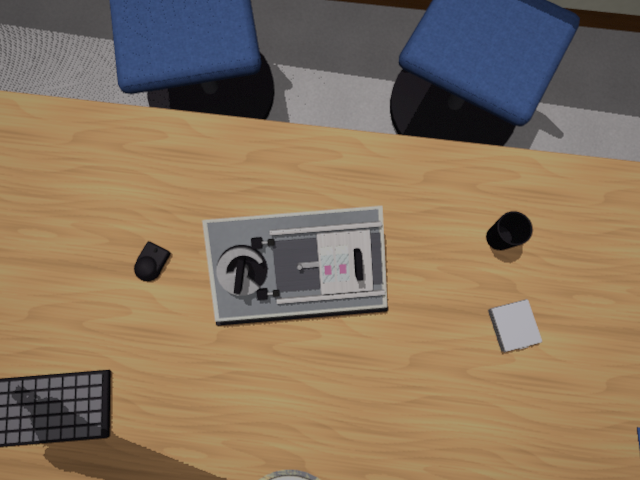

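View pics/scene0.png

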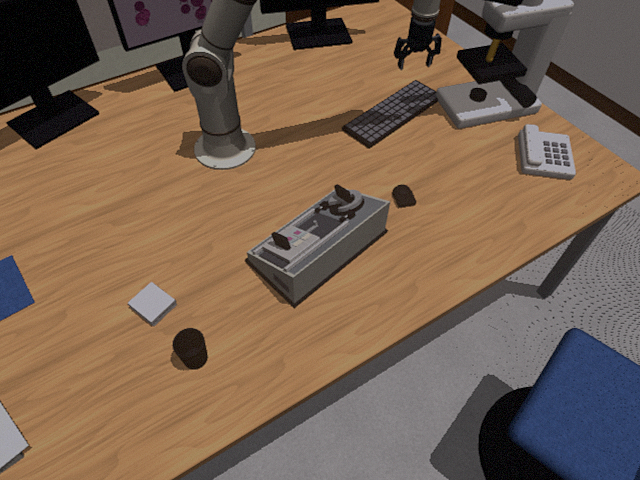

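```bash
cat >> h.py <<'E'
from scipy.optimize import least_squares
C=np.array([[-100,185,48],[100,185,142],[100,-185,142],[-100,-185,48]],float)
def pose(p): return R.from_euler('z',p[2],degrees=True), np.array([p[0],p[1],0])
def proj(c,P):
    k,Rm,t=w2c(c); q=Rm.apply(P)+t
    return np.c_[k['fx']*q[:,0]/q[:,2]+k['cx'], k['fy']*q[:,1]/q[:,2]+k['cy']]
E
python3 - <<'E'
from h import *
uv=np.array([[217,320],[205,220],[382,207],[386,309]],float)
def f(p):
    Q,t=pose(p); return (proj('top',Q.apply(C)+t)-uv).ravel()
s=least_squares(f,[540,45,14]); print(s.x,s.fun.round(1))
Q,t=pose(s.x)
print(proj('scene',Q.apply(C)+t).round(0))
dk=Q*R.from_euler('y',-25,degrees=True); o=t+[0,0,95]
print('cam pred',o+dk.apply([0,115,42]), 'axes',dk.as_matrix().round(3))
for n,w in dict(fin_top=[543.9,-51.6,117.3],fin_scene=[560.1,-60.7,123.6],cam_top=[491.2,154.2,125.7],cam_sc=[511.7,145.5,123.3]).items():
    print(n,dk.inv().apply(np.array(w)-o).round(1))
for n,s0 in (('top',(190,195,210,140)),('scene',(235,175,170,135))):
    im=cv2.imread(f'pics/{n}0.png'); x,y,w,h=s0
    for q in proj(n,Q.apply(C)+t): cv2.circle(im,tuple(int(v) for v in q.round()),1,(0,0,255),-1)
    cv2.imwrite(f'pics/{n}c.png',cv2.resize(im[y:y+h,x:x+w],None,fx=3.7,fy=3.7,interpolation=cv2.INTER_CUBIC))
a=cv2.imread('pics/topc.png');b=cv2.imread('pics/scenec.png');W=max(a.shape[1],b.shape[1])
m=np.vstack([cv2.copyMakeBorder(i,0,0,0,W-i.shape[1],0) for i in(a,b)]); cv2.imwrite('pics/m.png',cv2.resize(m,None,fx=595/m.shape[0],fy=595/m.shape[0],interpolation=cv2.INTER_AREA))
E
```

```text
[532.42723376  44.32634548  10.98596611] [-1.7  0.9 -1.7 -0.7  1.9 -0.   1.4 -0.5]
[[338. 186.]
 [389. 202.]
 [290. 277.]
 [245. 251.]]
cam pred [493.08717109 153.83625735 133.06492706] axes [[ 0.89  -0.191 -0.415]
 [ 0.173  0.982 -0.081]
 [ 0.423  0.     0.906]]
fin_top [  3.1 -96.4  23.2]
fin_scene [  18.6 -108.4   22.9]
cam_top [ -4.7 115.7  36.1]
cam_sc [ 11.  103.3  26.1]
```

View pics/m.png

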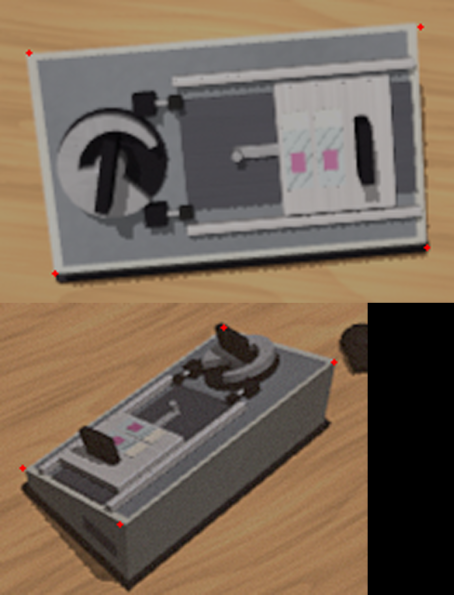

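```bash
cat >> h.py <<'E'
Q,t0=pose([532.4,44.3,11.0]); dk=Q*R.from_euler('y',-25,degrees=True); o=t0+[0,0,95]
def D(w): return dk.inv().apply(np.array(w)-o).round(1)
def go(pd,rot=0):
    """delta for TCP to deck point pd, tool down the deck normal, tool x=deck y, turned rot deg clockwise"""
    s=readout.state(); T=R.from_euler('xyz',s['tcp_rot'],degrees=True)
    G=dk*R.from_matrix(np.array([[0,1,0],[1,0,0],[0,0,-1.]]).T)*R.from_euler('z',rot,degrees=True)
    print('t',round(s['t'],2),'q',s['q'].round(0),'F',s['contact_force'].round(1),'open',round(s['opening'],1))
    print('now deck',D(s['position']),'delta',T.inv().apply(o+dk.apply(pd)-s['position']).round(1),(T.inv()*G).as_rotvec().round(3))
    print('deck-frame force',dk.inv().apply(s['contact_force']).round(1))
E
python3 -c "
from h import *
go([0,-97,130])"
```

```text
t 0.9 q [-54.  29. -24.  89.  13.  65. -12.] F [-0.6  0.2  0.5] open 85.7
now deck [-106.7  609.2  212.3] delta [-529.1  486.    29.5] [-0.425  0.122 -0.55 ]
deck-frame force [-0.3  0.3  0.7]
```

Request:
jog_arm --pt "85 -529 486 30 -0.425 0.122 -0.55" --pt "85 -529 486 30 -0.425 0.122 -0.55" --pt "85 -529 486 30 -0.425 0.122 -0.55" --pt "85 -529 486 30 -0.425 0.122 -0.55" --pt "85 -529 486 30 -0.425 0.122 -0.55"

```text
t: 1.52
position: [346.8, 314.0, 228.8]
tcp_rot: [154.9, 0.1, 101.2]
contact_force: [1.0, -0.1, 0.8]
opening: 84.6
```

```bash
python3 -c "
from h import *
go([0,-97,130])"
```

```text
t 1.52 q [-40.  -0. -19. 131.  32.  36.  18.] F [ 1.  -0.1  0.8] open 84.6
now deck [-61.9 300.2 176.5] delta [-397.5   60.1   46.4] [ 0.001 -0.     0.005]
deck-frame force [ 1.2 -0.3  0.3]
```

Request:
jog_arm --pt "85 -397 60 46 0 0 0" --pt "85 -397 60 46 0 0 0" --pt "85 -397 60 46 0 0 0" --pt "85 -397 60 46 0 0 0" --pt "85 -397 60 46 0 0 0"

```text
t: 2.15
position: [454.5, 48.2, 217.9]
tcp_rot: [155.0, -0.1, 101.0]
contact_force: [0.1, 1.0, 0.4]
opening: 84.9
```

```bash
python3 -c "
from h import *
go([0,-97,130])"
```

```text
t 2.15 q [-25.  -5.  16. 137.   1.  23.  91.] F [0.1 1.  0.4] open 84.9
now deck [-16.7  18.7 143.4] delta [-115.7   16.8   13.2] [-0.    -0.002 -0.001]
deck-frame force [0.4 0.9 0.3]
```

Request:
jog_arm --pt "85 -116 17 13 0 0 0" --pt "85 -116 17 13 0 0 0" --pt "85 -116 17 13 0 0 0" --pt "85 -116 17 13 0 0 0" --pt "85 -116 17 13 0 0 0"

```text
t: 2.78
position: [496.0, -58.9, 212.2]
tcp_rot: [155.2, -0.1, 101.1]
contact_force: [0.3, 0.5, -0.1]
opening: 84.9
```

```bash
python3 - <<'E'
from h import *
go([0,-97,130])
k=eyes.calibration('wrist'); print(k)
im=eyes.camera('wrist'); cv2.imwrite('pics/w1.png',im)
for n in ['cassette_grip','cam_grip','bolt_pin']: print(n,[(c,p,D(p)) for c,p in find('wrist',n)])
E
```

```text
t 2.77 q [-21.   2.  32. 132. -24.  25. 131.] F [ 0.3  0.5 -0.1] open 84.9
now deck [ -0.7 -94.3 129.6] delta [-2.7  0.7 -0.4] [-0.003 -0.003  0.001]
deck-frame force [ 0.3  0.4 -0.2]
{'fx': 371.64829954431775, 'fy': 371.64829954431775, 'cx': 312.8748075978369, 'cy': 237.6561717880261, 'rvec': array([-1.63564516, -1.98370839, -0.76562418]), 'tvec': array([ 152.4005591 , -461.29778372,  -13.2836935 ])}
cassette_grip [(0.8, array([534.7, -46.8, 104.6]), array([ -9.7, -89.9,  15.1]))]
cam_grip [(0.56, array([483.1, 147.9, 128.6]), array([-11.7, 111.1,  42.5]))]
bolt_pin [(0.64, array([534.2, -49.4, 114.1]), array([ -6.5, -92.3,  24.1]))]
```

View pics/w1.png

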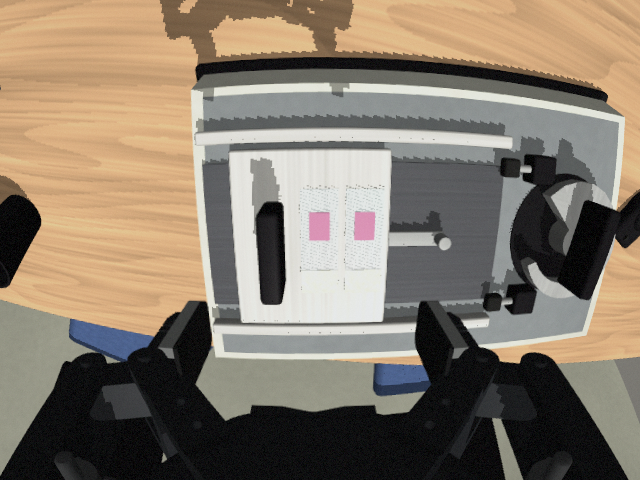

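```bash
cat >> h.py <<'E'
def ray(k,uv):
    d=np.array([(uv[0]-k['cx'])/k['fx'],(uv[1]-k['cy'])/k['fy']]); th=np.hypot(*d)
    v=np.r_[d/th*np.sin(th),np.cos(th)] if th>0 else np.array([0,0,1.])
    Rm=R.from_rotvec(np.ravel(k['rvec'])); return Rm.inv().apply(-np.ravel(k['tvec'])),Rm.inv().apply(v)
def hit(k,uv,z,dk=None,o=None):
    g=globals(); dk=dk or g['dk']; o=g['o'] if o is None else o
    c,v=ray(k,uv); c=dk.inv().apply(c-o); v=dk.inv().apply(v); return (c+v*(z-c[2])/v[2])
E
python3 - <<'E'
from h import *
k=eyes.calibration('wrist')
uv=[[622,117],[585,342],[217,356],[193,89]]
def f(p):
    Q,t=pose(p); d=Q*R.from_euler('y',-25,degrees=True); oo=t+[0,0,95]
    G=np.array([[-110.3,185],[110.3,185],[110.3,-185],[-110.3,-185]])
    return np.ravel([hit(k,u,0,d,oo)[:2] for u in uv]-G)
s=least_squares(f,[532,44,11],loss='soft_l1'); print(s.x,s.fun.round(1))
print('pin top',hit(k,(443,242),26)) 
for u in [(258,203),(283,203),(263,303),(283,303)]: print(u,hit(k,u,55).round(1))
print('cassette edges', hit(k,(390,235),17), hit(k,(236,235),17),hit(k,(310,150),17),hit(k,(310,322),17))
im=cv2.imread('pics/w1.png')
a=cv2.resize(im[180:320,220:300],None,fx=4,fy=4,interpolation=cv2.INTER_CUBIC);b=cv2.resize(im[150:310,480:640],None,fx=3,fy=3,interpolation=cv2.INTER_CUBIC)
b=cv2.copyMakeBorder(b,0,a.shape[0]-b.shape[0],0,0,0); cv2.imwrite('pics/w1c.png',np.hstack([a[:,:320],b]))
E
```

```text
[533.64146415  50.99950597  11.50527085] [-0.1 -5.8  8.2  1.1 -1.3  0.3 -0.1 -0. ]
pin top [-0.87269248 -3.66783791 26.        ]
(258, 203) [ -33.6 -125.2   55. ]
(283, 203) [ -33.5 -110.9   55. ]
(263, 303) [  29.6 -125.    55. ]
(283, 303) [  29.5 -112.5   55. ]
cassette edges [ -3.18776685 -40.19364701  17.        ] [  -3.20184894 -147.24963993   17.        ] [-61.01983837 -95.75948512  17.        ] [ 65.13810212 -95.95799947  17.        ]
```

View pics/w1c.png

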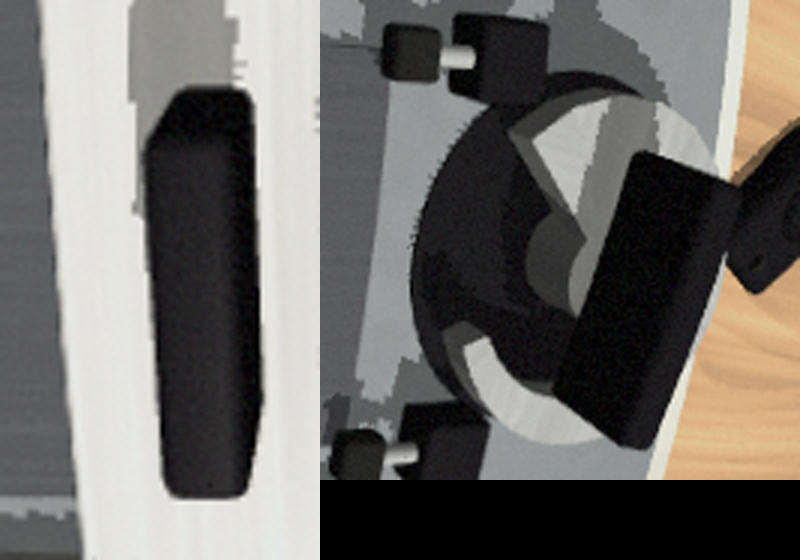

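```bash
python3 - <<'E'
from h import *
P=dict(fin55=[0,-119,55],pin26=[0,1,26],camtop60=[0,115,60],camdisc_l=[0,65,24],camdisc_r=[0,165,24])
w=np.array([o+dk.apply(p) for p in P.values()])
print(dict(zip(P,proj('top',w).round(1))))
k=eyes.calibration('wrist')
for u,z in [((622,117),0),((585,342),0),((217,356),0),((193,89),0)]: print(u,hit(k,u,z).round(1))
# cam bar top corners from crop: scale 3, origin (480,150), x offset 320
for c in [(635,152),(740,187),(648,448),(555,390)]: 
    u=((c[0]-320)/3+480,c[1]/3+150); print(np.round(u,1),hit(k,u,60).round(1))
E
```

```text
{'fin55': array([357.3, 268.2]), 'pin26': array([297.2, 268.5]), 'camtop60': array([239.2, 277.3]), 'camdisc_l': array([266. , 270.5]), 'camdisc_r': array([217. , 273.9])}
(622, 117) [-109.6  184.2    0. ]
(585, 342) [119. 193.   0.]
(217, 356) [ 111.5 -177.     0. ]
(193, 89) [-106.5 -179.     0. ]
[585.  200.7] [-40.6  89.4  60. ]
[620.  212.3] [-33.8 129.3  60. ]
[589.3 299.3] [ 34.5 115.9  60. ]
[558.3 280. ] [16.5 77.8 60. ]
```

Request:
jog_arm --pt "85 -8 0 0 0 0 -0.18" --pt "85 -24 0 0 0 0 -0.36" --pt "85 -24 0 0 0 0 -0.54" --pt "85 -24 0 0 0 0 -0.72" --pt "85 -24 0 0 0 0 -0.9"

```text
t: 3.6
position: [494.9, -80.4, 201.8]
tcp_rot: [158.7, 8.5, 120.7]
contact_force: [-0.5, -1.2, -0.1]
opening: 84.7
```

```bash
python3 -c "
from h import *
go([0,-118,130],180)"
```

```text
t 3.6 q [ 32.   5. -21. 129. -15.  25. 146.] F [-0.5 -1.2 -0.1] open 84.7
now deck [  -9.8 -115.3  122.4] delta [-6.1  7.8 -8. ] [ 1.000e-03 -5.400e-02 -2.768e+00]
deck-frame force [-0.7 -1.1  0.2]
```

```bash
python3 -c "
from h import *
go([0,-118,130],0)"
```

```text
t 3.6 q [ 32.   5. -21. 129. -15.  25. 146.] F [-0.5 -1.2 -0.1] open 84.7
now deck [  -9.8 -115.3  122.4] delta [-6.1  7.8 -8. ] [-0.039 -0.     0.373]
deck-frame force [-0.7 -1.1  0.2]
```

Request:
jog_arm --pt "85 -3 4 -4 -0.02 0 0.18" --pt "85 -6 8 -8 -0.039 0 0.373" --pt "85 -6 8 -8 -0.039 0 0.373" --pt "85 -6 8 -8 -0.039 0 0.373" --pt "85 -6 8 -8 -0.039 0 0.373"

```text
t: 4.22
position: [501.2, -82.1, 212.7]
tcp_rot: [155.0, -0.0, 101.0]
contact_force: [0.6, -0.1, 0.6]
opening: 84.8
```

```bash
python3 -c "
from h import *
go([0,-118,130],0)"
```

```text
t 4.22 q [ 31.   4. -19. 129. -20.  25. 131.] F [ 0.6 -0.1  0.6] open 84.8
now deck [ 1.000e-01 -1.181e+02  1.299e+02] delta [ 0.1 -0.1 -0.1] [ 0.    -0.    -0.001]
deck-frame force [ 0.7 -0.2  0.3]
```

Request:
jog_arm --pt "85 0 0 30 0 0 0" --pt "85 0 0 55 0 0 0" --pt "85 0 0 75 0 0 0" --pt "85 0 0 90 0 0 0" --pt "85 0 0 94 0 0 0"

```text
t: 4.85
position: [540.2, -74.6, 126.8]
tcp_rot: [155.0, -0.1, 100.9]
contact_force: [0.4, 0.4, 0.0]
opening: 85.4
```

```bash
python3 -c "
from h import *
go([0,-118,36],0)
im=eyes.camera('wrist'); cv2.imwrite('pics/w2.png',im)"
```

```text
t 4.85 q [ 27.  17. -18. 129. -18.  12. 129.] F [0.4 0.4 0. ] open 85.4
now deck [  -0.2 -118.2   35.2] delta [ 0.2  0.2 -0.8] [-0.001 -0.001 -0.003]
deck-frame force [ 0.4  0.3 -0.2]
```

View pics/w2.png

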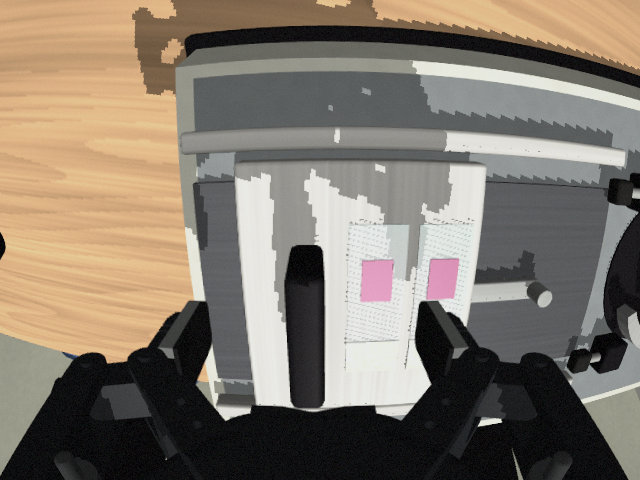

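Request:
jog_arm --pt "10 0 0 0 0 0 0" --pt "10 0 0 0 0 0 0" --pt "10 0 0 0 0 0 0" --pt "10 0 0 0 0 0 0" --pt "10 0 0 0 0 0 0" --newtons 40

```text
t: 5.52
position: [540.5, -75.6, 128.3]
tcp_rot: [154.9, -0.0, 100.8]
contact_force: [-2.6, -1.2, 5.5]
opening: 13.2
```

```bash
python3 -c "
from h import *
go([0,-118,36],0)"
```

```text
t 5.53 q [ 27.  17. -18. 129. -18.  12. 129.] F [-2.6 -1.2  5.5] open 13.2
now deck [   0.5 -119.3   36.5] delta [ 1.3 -0.5  0.5] [ 0.001  0.001 -0.003]
deck-frame force [-0.2 -0.7  6.2]
```

Request:
jog_arm --pt "10 5 0 -2 0 0 0" --pt "10 20 0 -2 0 0 0" --pt "10 40 0 -2 0 0 0" --pt "10 58 0 -2 0 0 0" --pt "10 70 0 -2 0 0 0"

```text
t: 6.15
position: [525.9, -5.9, 128.5]
tcp_rot: [155.1, -0.0, 100.9]
contact_force: [11.8, -0.7, -19.7]
opening: 13.3
```

```bash
python3 -c "
from h import *
go([0,-38,36],0)"
```

```text
t 6.15 q [ -4.  14.   5. 133. -36.  11. 136.] F [ 11.8  -0.7 -19.7] open 13.3
now deck [ -0.3 -48.   37.1] delta [10.   0.2  1.1] [-0.001  0.    -0.002]
deck-frame force [  2.1  -3.  -22.7]
```

Request:
jog_arm --pt "10 2 0 1.5 0 0 0" --pt "10 4 0 1.5 0 0 0" --pt "10 6 0 1.5 0 0 0" --pt "10 8 0 1.5 0 0 0" --pt "10 8 0 1.5 0 0 0"

```text
t: 6.78
position: [524.6, 1.1, 128.3]
tcp_rot: [155.0, -0.1, 100.8]
contact_force: [-6.7, -2.5, 7.6]
opening: 13.6
```

```bash
python3 -c "
from h import *
go([0,-38,36],0)"
```

```text
t 6.78 q [ -9.  14.  10. 133. -39.  11. 138.] F [-6.7 -2.5  7.6] open 13.6
now deck [ -0.3 -41.   36.9] delta [3.  0.3 0.9] [-0.     0.    -0.003]
deck-frame force [-3.2 -1.1  9.8]
```

Request:
jog_arm --pt "10 1 0 -0.5 0 0 0" --pt "10 2 0 -0.5 0 0 0" --pt "10 3 0 -0.5 0 0 0" --pt "10 4 0 -0.5 0 0 0" --pt "10 4 0 -0.5 0 0 0"

```text
t: 7.4
position: [523.7, 5.3, 128.4]
tcp_rot: [155.0, -0.1, 100.8]
contact_force: [-4.3, -2.6, 1.4]
opening: 13.4
```

```bash
python3 -c "
from h import *
go([0,-38,36],0)"
```

```text
t 7.4 q [-11.  14.  11. 133. -40.  11. 138.] F [-4.3 -2.6  1.4] open 13.4
now deck [ -0.3 -36.6  37. ] delta [-1.4  0.3  1. ] [-0.001 -0.    -0.004]
deck-frame force [-3.7 -1.7  3.2]
```

Request:
jog_arm --pt "10 1 0 0 0 0 0" --pt "10 2 0 0 0 0 0" --pt "10 3 0 0 0 0 0" --pt "10 4 0 0 0 0 0" --pt "10 4 0 0 0 0 0"

```text
t: 8.02
position: [523.2, 8.0, 128.4]
tcp_rot: [155.0, -0.0, 100.7]
contact_force: [-3.3, -5.9, 1.8]
opening: 13.3
```

```bash
python3 -c "
from h import *
go([0,-38,36],0)"
```

```text
t 8.03 q [-12.  14.  13. 133. -41.  11. 139.] F [-3.3 -5.9  1.8] open 13.3
now deck [ -0.4 -33.9  37. ] delta [-4.1  0.4  1. ] [-0.     0.002 -0.005]
deck-frame force [-3.1 -5.1  3.5]
```

Request:
jog_arm --pt "10 1 0 0 0 0 0" --pt "10 2 0 0 0 0 0" --pt "10 3 0 0 0 0 0" --pt "10 3 0 0 0 0 0" --pt "10 3 0 0 0 0 0"

```text
t: 8.65
position: [522.8, 9.9, 128.4]
tcp_rot: [155.0, 0.0, 100.6]
contact_force: [-4.8, -8.3, 0.5]
opening: 13.1
```

```bash
python3 -c "
from h import *
go([0,-38,36],0)"
```

```text
t 8.65 q [-14.  14.  14. 133. -41.  11. 139.] F [-4.8 -8.3  0.5] open 13.1
now deck [ -0.4 -32.   37. ] delta [-6.   0.4  1. ] [ 0.     0.003 -0.006]
deck-frame force [-5.5 -7.2  3.1]
```

Request:
jog_arm --pt "50 0 0 0 0 0 0" --pt "85 0 0 0 0 0 0" --pt "85 0 0 0 0 0 0" --pt "85 0 0 -40 0 0 0" --pt "85 0 0 -90 0 0 0"

```text
t: 9.28
position: [489.2, 6.6, 203.2]
tcp_rot: [155.0, -0.1, 100.9]
contact_force: [0.2, 1.4, 1.9]
opening: 85.1
```

```bash
python3 -c "
from h import *
go([0,80,130],0)"
```

```text
t 9.28 q [-34.   1.  33. 135. -14.  21. 112.] F [0.2 1.4 1.9] open 85.1
now deck [  0.8 -28.7 119. ] delta [108.8  -1.1 -10.9] [-0.001 -0.001 -0.002]
deck-frame force [1.2 1.4 1.5]
```

Request:
jog_arm --pt "85 40 -1 -11 0 0 0" --pt "85 90 -1 -11 0 0 0" --pt "85 130 -1 -11 0 0 0" --pt "85 130 -1 -11 0 0 0" --pt "85 130 -1 -11 0 0 0"

```text
t: 9.9
position: [459.6, 133.6, 213.0]
tcp_rot: [154.9, -0.1, 101.0]
contact_force: [0.0, 0.1, -0.4]
opening: 85.2
```

```bash
python3 - <<'E'
from h import *
go([0,119,130],0)
k=eyes.calibration('wrist'); np.save('k3.npy',k,allow_pickle=True)
im=eyes.camera('wrist'); cv2.imwrite('pics/w3.png',im)
for n in ['cam_grip','bolt_pin','cassette_grip']: print(n,[(c,D(p)) for c,p in find('wrist',n)])
E
```

```text
t 9.9 q [-42.  -2.  19. 135.  15.  23.  66.] F [ 0.   0.1 -0.4] open 85.2
now deck [  0.5 101.5 130. ] delta [17.5 -0.5 -0. ] [ 0.001 -0.002 -0.   ]
deck-frame force [-0.1  0.1 -0.4]
cam_grip [(0.71, array([-12.6, 117.2,  34.6])), (0.59, array([-27.7,  42.3,   7.9]))]
bolt_pin [(0.68, array([-8.2, -3.2, 24. ]))]
cassette_grip [(0.77, array([-14. ,   1. ,  14.5]))]
```

View pics/w3.png

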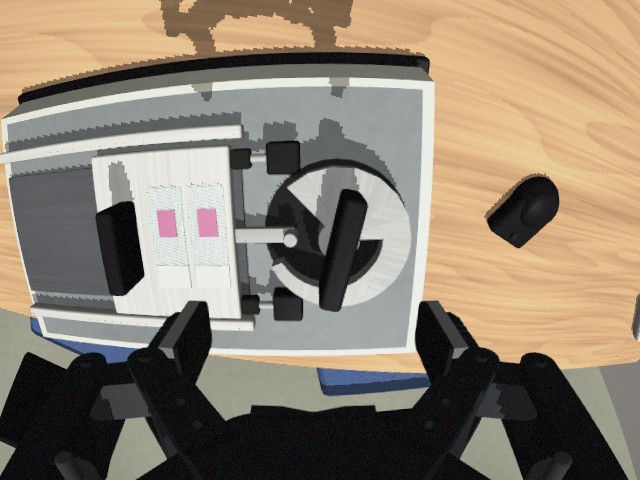

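```bash
python3 - <<'E'
from h import *
k=np.load('k3.npy',allow_pickle=True).item()
c=[hit(k,u,60).round(1) for u in [(341,191),(366,197),(342,308),(320,303)]]
for x in c: print(x)
a=(c[0]+c[1])/2;b=(c[2]+c[3])/2; print('mid',(a+b)/2,'len',np.hypot(*(b-a)[:2]),'ang cw',np.degrees(np.arctan2(-(b-a)[1],(b-a)[0])))
print('disc', [hit(k,u,24)[:2].round(1) for u in [(268,235),(410,235),(339,160),(339,307)]], 'pin',hit(k,(291,240),26).round(1))
E
```

```text
[-40.1 117.1  60. ]
[-36.8 131.   60. ]
[ 31.7 119.3  60. ]
[ 28.2 105.8  60. ]
mid [ -4.25 118.3   60.  ] len 69.36000288350628 ang cw 9.543804655363862
disc [array([-4. , 71.6]), array([ -3.8, 167.9]), array([-53.8, 118.3]), array([ 50.2, 120.4])] pin [-1.1 87.1 26. ]
```

```bash
python3 -c "
from h import *
go([-2,119,42],9.5)"
```

```text
t 10.1 q [-42.  -2.  19. 135.  15.  23.  65.] F [ 0.5  0.7 -0.2] open 84.7
now deck [  0.6 100.4 129.8] delta [18.5 -2.7 87.9] [ 0.001 -0.001  0.163]
deck-frame force [ 0.5  0.6 -0.4]
```

Request:
jog_arm --pt "85 18 -2.7 10 0 0 0.163" --pt "85 18 -2.7 40 0 0 0.163" --pt "85 18 -2.7 65 0 0 0.163" --pt "85 18 -2.7 82 0 0 0.163" --pt "85 18 -2.7 88 0 0 0.163"

```text
t: 10.72
position: [490.3, 157.8, 130.9]
tcp_rot: [155.3, -4.0, 92.5]
contact_force: [0.7, -0.4, -0.6]
opening: 84.7
```

```bash
python3 -c "
from h import *
go([-2,119,42],9.5)
im=eyes.camera('wrist'); cv2.imwrite('pics/w4.png',im)"
```

```text
t 10.72 q [-20.  13.  -5. 134.  37.  11.  32.] F [ 0.7 -0.4 -0.6] open 84.7
now deck [ -2.7 119.4  40.9] delta [-0.3  0.7 -1.1] [-0.001 -0.001  0.001]
deck-frame force [ 0.4 -0.5 -0.8]
```

View pics/w4.png

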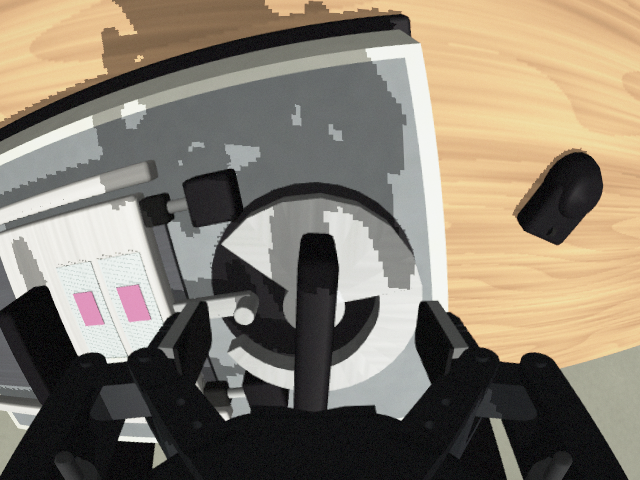

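Request:
jog_arm --pt "10 0 0 -1 0 0 0" --pt "10 0 0 -1 0 0 0" --pt "10 0 0 -1 0 0 0" --pt "10 0 0 -1 0 0 0" --pt "10 0 0 -1 0 0 0" --newtons 50

```text
t: 11.4
position: [490.1, 157.8, 133.7]
tcp_rot: [155.2, -4.0, 92.5]
contact_force: [-2.8, -2.5, 5.7]
opening: 13.1
```

```bash
python3 -c "
from h import *
go([-2,119,42],9.5)"
```

```text
t 11.4 q [-20.  12.  -5. 134.  37.  11.  32.] F [-2.8 -2.5  5.7] open 13.1
now deck [ -1.7 119.5  43.4] delta [-0.6 -0.2  1.4] [ 0.002 -0.001  0.002]
deck-frame force [-0.5 -1.9  6.6]
```

Request:
jog_arm --pt "10 0 0 0 0 0 0.14" --pt "10 0 0 0 0 0 0.28" --pt "10 0 0 0 0 0 0.42" --pt "10 0 0 0 0 0 0.56" --pt "10 0 0 0 0 0 0.7"

```text
t: 12.02
position: [490.5, 159.3, 134.0]
tcp_rot: [163.2, -19.1, 54.2]
contact_force: [-0.6, 0.3, 3.3]
opening: 13.4
```

```bash
python3 -c "
from h import *
go([-2,119.5,43.4],49.6)"
```

```text
t 12.03 q [-22.  12.  -3. 134.  35.  11.  -7.] F [-0.6  0.3  3.3] open 13.4
now deck [ -0.9 120.9  43.5] delta [-1.8  0.3  0. ] [-0.    -0.005 -0.002]
deck-frame force [0.9 0.5 3.2]
```

Request:
jog_arm --pt "10 0 0 0 0 0 0.15" --pt "10 0 0 0 0 0 0.3" --pt "10 0 0 0 0 0 0.45" --pt "10 0 0 0 0 0 0.6" --pt "10 0 0 0 0 0 0.75"

```text
t: 12.65
position: [491.9, 160.1, 134.8]
tcp_rot: [-178.5, -25.3, 8.1]
contact_force: [5.2, 2.0, 0.2]
opening: 13.2
```

```bash
python3 -c "
from h import *
go([-2,119.5,43.4],92.6)
s=readout.state();print(dk.inv().apply(s['ft_torque']))"
```

```text
t 12.65 q [-22.  12.  -3. 134.  35.  11. -49.] F [5.2 2.  0.2] open 13.2
now deck [  0.8 121.4  43.5] delta [-2.7  2.1  0.1] [-0.005 -0.006 -0.001]
deck-frame force [ 5.1  0.9 -2.2]
[ 0.14061143 -0.15758549  0.43392972]
```

Request:
jog_arm --pt "10 0 0 0 0 0 0.15" --pt "10 0 0 0 0 0 0.3" --pt "10 0 0 0 0 0 0.45" --pt "10 0 0 0 0 0 0.6" --pt "10 0 0 0 0 0 0.75"

```text
t: 13.28
position: [493.5, 159.8, 135.5]
tcp_rot: [-161.1, -17.3, -37.5]
contact_force: [11.3, 0.4, -2.8]
opening: 12.9
```

```bash
python3 -c "
from h import *
go([0,120,43.4],135.5)
s=readout.state();print(dk.inv().apply(s['ft_torque']))"
```

```text
t 13.28 q [-23.  12.  -2. 134.  35.  11. -92.] F [11.3  0.4 -2.8] open 12.9
now deck [  2.5 120.8  43.5] delta [-1.1  2.3  0.1] [-0.008 -0.003 -0.003]
deck-frame force [ 9.  -1.8 -7.2]
[-0.320899   -1.07084474  0.46682826]
```

Request:
jog_arm --pt "10 0.5 -1 0 0 0 0.14" --pt "10 1 -2 0 0 0 0.28" --pt "10 1 -2 0 0 0 0.42" --pt "10 1 -2 0 0 0 0.56" --pt "10 1 -2 0 0 0 0.7"

```text
t: 13.9
position: [494.4, 158.4, 135.8]
tcp_rot: [-154.7, -1.7, -75.3]
contact_force: [6.8, -5.2, 1.1]
opening: 13.3
```

```bash
python3 -c "
from h import *
go([2.5,120,43.4],180)
s=readout.state();print(dk.inv().apply(s['ft_torque']))"
```

```text
t 13.9 q [ -24.   12.   -1.  134.   32.   11. -130.] F [ 6.8 -5.2  1.1] open 13.3
now deck [  3.2 119.3  43.5] delta [-0.8  0.7  0.1] [-0.006  0.     0.072]
deck-frame force [ 5.6 -6.4 -1.4]
[-1.13046053 -0.52608     0.33323585]
```

Request:
jog_arm --pt "10 0 0 0 0 0 0.04" --pt "10 0 0 0 0 0 0.08" --pt "10 0 0 0 0 0 0.11" --pt "10 0 0 0 0 0 0.13" --pt "10 0 0 0 0 0 0.13"

```text
t: 14.52
position: [494.2, 158.2, 135.7]
tcp_rot: [-154.7, 1.2, -81.6]
contact_force: [5.8, -5.5, 3.0]
opening: 13.0
```

```bash
python3 -c "
from h import *
go([2.5,120,43.4],180)
s=readout.state();print(dk.inv().apply(s['ft_torque']))"
```

```text
t 14.53 q [ -24.   12.   -1.  134.   33.   11. -137.] F [ 5.8 -5.5  3. ] open 13.0
now deck [  2.9 119.1  43.6] delta [-0.9  0.5  0.2] [-0.005  0.    -0.05 ]
deck-frame force [ 5.5 -6.5  0.8]
[-1.40537159 -0.51467711  1.36710929]
```

Request:
jog_arm --pt "10 0 0 0 0 0 0.02" --pt "10 0 0 0 0 0 0.04" --pt "10 0 0 0 0 0 0.05" --pt "10 0 0 0 0 0 0.05" --pt "10 0 0 0 0 0 0.05"

```text
t: 15.15
position: [494.2, 158.2, 135.8]
tcp_rot: [-154.8, 2.3, -84.0]
contact_force: [5.6, -7.5, 5.2]
opening: 13.1
```

```bash
python3 -c "
from h import *
go([2.5,120,43.4],180)
s=readout.state();print(dk.inv().apply(s['ft_torque']))"
```

```text
t 15.15 q [ -24.   12.   -1.  134.   33.   11. -140.] F [ 5.6 -7.5  5.2] open 13.1
now deck [  2.9 119.1  43.6] delta [-0.8  0.5  0.2] [-0.005  0.    -0.096]
deck-frame force [ 5.9 -8.4  3. ]
[-1.71276027 -0.60343532  2.4483545 ]
```

Request:
jog_arm --pt "50 0 0 0 0 0 0" --pt "85 0 0 0 0 0 0" --pt "85 0 0 0 0 0 0" --pt "85 0 0 -40 0 0 0" --pt "85 0 0 -90 0 0 0"

```text
t: 15.78
position: [452.8, 151.9, 215.0]
tcp_rot: [-155.2, 2.6, -84.2]
contact_force: [0.1, 0.4, 0.8]
opening: 84.7
```

```bash
python3 - <<'E'
from h import *
go([0,119,130],180)
k=eyes.calibration('wrist'); np.save('k5.npy',k,allow_pickle=True)
im=eyes.camera('wrist'); cv2.imwrite('pics/w5.png',im)
E
```

```text
t 15.78 q [ -14.   -1.  -12.  134.   15.   24. -124.] F [0.1 0.4 0.8] open 84.7
now deck [ -1.5 120.8 133.1] delta [ 1.6 -1.6  3.1] [ 0.002  0.002 -0.102]
deck-frame force [0.5 0.3 0.7]
```

View pics/w5.png

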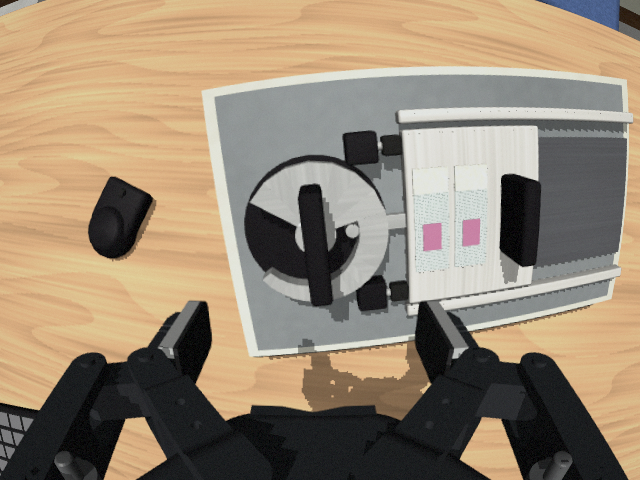

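```bash
python3 - <<'E'
from h import *
k=np.load('k5.npy',allow_pickle=True).item()
c=[hit(k,u,60) for u in [(299,187),(321,184),(332,303),(312,306)]]
a=(c[0]+c[1])/2;b=(c[2]+c[3])/2
print('bar mid',((a+b)/2).round(1),'ang cw from deck x',np.degrees(np.arctan2(-(a-b)[1],(a-b)[0])))
t=[hit(k,u,0) for u in [(203,91),(250,355)]]; d=t[0]-t[1]; print('console left edge ang',np.degrees(np.arctan2(-d[1],d[0])))
print('pin',hit(k,(353,231),26).round(1)); print('edge',hit(k,(404,220),17).round(1),'plate -y',hit(k,(538,210),17).round(1))
E
```

```text
bar mid [  3.5 118.4  60. ] ang cw from deck x 0.2615799468368925
console left edge ang -0.4708981871944676
pin [ 1.4 93.6 26. ]
edge [ 3.1 56.4 17. ] plate -y [  1.3 -54.9  17. ]
```

```bash
python3 -c "
from h import *
print(job.finish_job())"
```

```text
the job is handed in; nothing more can be done
None
```

The job is done and handed in. The cassette is on its stops and drawn tight, the cam disc is fully home, and the gripper is open and clear. The last motion ended at about 16 s.

- **Cassette:** I gripped the fin and slid the cassette about 87 mm until the stops pushed back with roughly 7 N, then let go. A picture before turning showed the pin in the mouth of the hook, about 32 mm from the disc's axis (33 expected).
- **Cam disc:** I gripped the bar and turned it clockwise until the moment about its axis rose to about 2.4 Nm at the end stop, then released it and backed off.
- **Last checks:** In the final wrist picture the bar lies within about 0.5° of a half turn. The pin is about 25 mm from the axis, which matches the 8 mm draw. The wrist force read under 1 N.
- **Loose things:** The mouse looks undisturbed in the final picture. I did not re-photograph the slide box and pen cup, but the arm never went near them.
- **Disagreements:** My console position from the top camera was 3–5 mm off along the track compared with the wrist view. The network's first fin position was about 20 mm off; the wrist pictures corrected both. One attempt to turn the wrist at hover stalled close to the last joint's limit and was undone without touching anything.

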